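# Measure a printing block with a bench micrometer

## Robot

A 6-joint arm with a two-finger parallel gripper is mounted at the origin on the work surface. World frame = base frame: x ahead of the robot, y to its left, z up, the work surface at z = 0. Lengths are in m, angles in rad, forces in N, time in s.
With the tool pointing down it reaches from about 0.4 to 0.825 m from the base axis. Payload 7 kg.
Tool frame: the origin (TCP) lies midway between the tips of the shut fingers; the grasp point (between the pads) lies 19 mm behind it; z points along the fingers, y is the line along which they close (so a half turn about z gives the same grasp; the last joint's range is limited). The gripper opens to 88 mm and grips with 3 to 60 N. Pads are 19 mm wide; open, the fingers measure 130 mm over their backs; the gripper's body (78 mm by 193 mm) begins 47 mm behind the grasp point.
Start: joints at [-0.93, 0.359, 0.012, 0, -1.224, -0.288], TCP at [0.233, -0.633, 0.227] pointing down, gripper open.
Joint ranges: [-3.07, 3.07], [-1.43, 2.12], [-1.02, 1.25], [-3.03, 1.67], [-3.05, -0], [-3.03, 3.03]. Speed limits (rad/s): [2.39, 2.39, 3.01, 3.14, 3.14, 3.14].

## Interface

Orientations are given as [roll, pitch, yaw] about the fixed x, y, z axes, in that order (R = Rz(yaw) Ry(pitch) Rx(roll)).
In Python, from station import arm gives the robot as it stands.
- The arm moves only by the tool servo_tool, never from a script. Its argument "deltas" is a list of rows, each a list of 7 numbers: the closure, from -1 (fully open) to 1 (shut), then the shift along the tool's x, y, z in mm, then the turn, a rotation vector about the tool's x, y, z in degrees. In form: [[gripper, x, y, z, ax, ay, az], ...]. A call has 1 to 20 rows; each row shifts and turns the commanded pose from where the row before left it, along the tool's axes as they then stand; what a row does not reach is not made up. A row lasts 1/12 s, in which the tool goes at most 41.7 mm and 7.16 degrees, less where a joint would pass 70% of its speed; a pose out of reach is approached as far as the arm can. A call is refused whole if a number of a shift passes 41.7 or a number of a turn 7.16, either way. A call with a gripper value outside its range is refused whole. The fingers move at their own pace and stop on an object; "squeeze" is the grip in N (left out, the last holds). Time passes only in rows, so rows that do not move let the fingers close. It gives the time, the measured TCP pose, the force, the opening and the grip force at its end, in the units of the state.
- arm.get_state(): the state, without advancing time (a new reading comes with each control period).
- arm.grab_frame(name): name is "side" or "top" or "wrist"; returns a dict with "color" (400x640x3 uint8, red, green, blue), "K" (3x3 intrinsics, pixels), "position" and "orientation" of the camera in the world. Camera axes: x right, y down, z forward; pixel columns grow to the right and rows downward; lengths in m; the calibration is good to about 2 mm. A picture is of the moment at which its call begins. There is no depth.
- arm.job_done(): hands the job in; it is judged then, once.
Trained networks look in a picture, given as the dict that the camera call returned (one of the last four; its "shot" number tells which), for a name from the list of things; names that differ only in an ending like _2 or _b are one class to them, and where a whole thing is asked for, a point or a joint stands for the part that bears it (a point fixed in the world has none). Each returns a list of dicts, best first, with "conf" (0 to 1); they miss things now and then, are a little off and sometimes report something else, mostly with a low value. They report only what shows in the picture. A call takes as long as a camera call. They do not tell look-alikes from the thing itself.
- arm.recognise(query, picture): "at" ([x, y, z] in m, in the coordinates of the camera as it stood for that picture, good to about 4 mm: the middle of the surface that is visible of it).
The state is a dict: "t": time; "q": joint angles; "qd": joint speeds; "joint_efforts": joint torques, N m; "eef_pos": TCP position; "ee_rot": TCP orientation; "force": force on the tool from outside, world axes, zero at the start; "moment": the same for the moment, N m; "width": finger opening in m; "gripper_force": force on a finger pad.
Only numpy, scipy, OpenCV 4.12 (cv2) and the standard library are available. Lean on these libraries where they do the work, as an engineer would, in place of code of your own. Each camera call takes 0.05 s, during which the arm holds its last target. There are 200 camera calls.

## Task

Measure the thickness of the blue-faced printing block lying on the granite plate of the bench micrometer: slide it back under the spindle until its far edge sits flush along the steel fence, then turn the ratchet thimble clockwise until the spindle is down on the block and the ratchet has slipped by at least a quarter of a turn. Then swing the red-ball lock lever round to its stop and leave the block clamped there; do not force the spindle down other than by the ratchet thimble, and leave the other things on the table where they are.

Things in the scene. Friction and masses are not known exactly. Their poses are not given: they have to be found in the camera images.
- stand: Bench micrometer, fixed: black granite plate 300 (x) by 200 (y) by 40 mm thick with a column (x 112, 155 mm high) at its far end, whose arm carries a micrometer head upright over the plate, spindle axis at x 20, y 0. Origin: centre of the plate's underside, on the table; x points from the open front to the column, y left, z up. Over the plate from x -150 to -10 it is open above.
- fence (a point): Middle of the front face of the steel fence, a bar across the plate 130 mm long (y) and 12 mm high, at x 45, y 0 of the stand, 46 mm above the table. The block's far edge goes flush against this face.
- head (a point): Centre of the top of the micrometer head's grey read-out housing, on the spindle axis, 157 mm above the table. The housing is 50 (x) by 56 mm (y), down to 133 mm above the table; below it the arm's round end, 48 mm across, down to 97 mm, and a bush 18 mm across down to 85 mm.
- block: Loose printing block, plywood faced with blue lino carved with ochre crosses, 110 (x) by 80 (y) by 23 mm thick, 0.10 to 0.21 kg, lying on the plate in front of the head, its x roughly along the stand's x. Origin: centre of its underside. Flush on the fence, its origin is at x -10 of the stand and it is square to it; sideways it should stay roughly central (y within 30 mm).
- spindle: Steel measuring spindle, foot 13 mm across, moves straight up and down without turning. Origin: centre of its foot's flat underside, which starts 2.5 to 4.5 mm above the height of the block's top (the block's top is 63 mm above the table).
- thimble (a point): Centre of the ratchet thimble, a dark knurled upright cylinder 28 mm across and 45 mm long (165 to 210 mm above the table) on top of the head, with a white line on its top. It turns about the spindle axis and does not move up or down. Clockwise seen from above lowers the spindle, 10 mm a turn; anticlockwise raises it. The spindle stays where it is when the thimble is let go.
- drive (a joint): Turn of the bright ring just below the thimble, which is fixed to the screw, rad, grows clockwise (spindle going down, 1.59 mm per rad); it stands still while the ratchet slips. It reads about 7.54 when the spindle's foot meets the block.
- ratchet (a joint): Slip of the thimble on that ring, rad, 0 at the start. It grows when the thimble is turned clockwise while the screw is blocked: the ratchet slips at 0.03 N m, with the spindle pressing about 9 N. Turning on while it slips does no harm. A quarter turn is 1.57.
- lock_pivot (a point): Upright pivot of the spindle's lock lever, fixed, on the left side of the head at x 20, y 36, 124 mm above the table.
- lock_ball (a point): Centre of the red ball, 20 mm across, on the end of the lock lever, 80 mm from the pivot and 124 mm above the table; the lever is a 10 mm round bar.
- lock (a joint): Angle of the lock lever, rad. At 0 (open) the lever points to the left and 0.6 rad forward (away from the column); it swings level, clockwise seen from above, to its stop at 1.2 (locked), where it points to the left and 0.6 rad back. It takes about 2.5 N at the ball and stays where it is left.
- spare_block: Another printing block, red lino with crosses, 100 by 80 by 23 mm, lying on the table; leave alone. Origin: centre of its underside.
- orange_cup: Open orange plastic paint cup, 72 mm across, 85 mm high, standing on the table; leave alone. Origin: centre of its underside.
- red_jar: Jar with a red lid, 72 mm across, 95 mm high, standing on the table; leave alone. Origin: centre of its underside.
- brayer: Ink roller: black roller 42 mm across and 100 mm long, wooden handle, 200 mm long over all, lying on the table; leave alone. Origin: under the fork; the roller lies along its y, 60 mm along +x, the handle along -x.
Not all that is in view belongs to the job. What is shaped like the block but turquoise or yellow is not meant.

How it is judged:
By the outcome, as a careful person would: the job done as asked, in the order asked, and still so for the second after the job is handed in, with the robot touching nothing.
It also fails if it takes over 72 s, if anything falls off the work surface, if the arm or the gripper's body presses on something with over 40 N, if the wrist force passes 120 N, or if a joint passes its speed limit or range.

## Working session

There is one attempt and no reset: what is moved stays moved. The work goes in short steps, Python scripts to look and compute and a tool call to move; the robot and the scene stay as the last step left them, time stands still between calls to the robot, and variables do not carry over. Pictures are saved under pics/ and viewed, at most 10 in all, crops included, and the job is handed in when it is done.

Besides the shell and the picture viewer there is one more tool, called after "Request:" as a command line: name --pt "numbers of a row" for each row, then --argument value for the rest. servo_tool: Moves the arm, as the interface text tells. Its arguments: {"type":"object","properties":{"deltas":{"type":"array","items":{"type":"array","items":{"type":"number"}}},"squeeze":{"type":"number"}},"required":["deltas"]}

```bash
mkdir -p pics; ls; cat > h.py <<'E'
import numpy as np, cv2
from scipy.spatial.transform import Rotation as R
from station import arm
def shot(n,f=None):
    p=arm.grab_frame(n)
    if f: cv2.imwrite('pics/'+f,p['color'][:,:,::-1])
    return p
def rot(p):
    o=np.array(p['orientation'],float)
    return o if o.shape==(3,3) else R.from_euler('xyz',o).as_matrix()
def proj(p,X):
    c=(np.atleast_2d(X)-np.array(p['position']))@rot(p); u=c@np.array(p['K']).T
    return u[:,:2]/u[:,2:]
def ray(p,uv,z):
    d=rot(p)@np.linalg.inv(p['K'])@np.array([uv[0],uv[1],1.]); o=np.array(p['position'])
    return o+d*(z-o[2])/d[2]
def find(p,q):
    return [(round(r['conf'],2),np.round(rot(p)@np.array(r['at'])+p['position'],3)) for r in arm.recognise(q,p)][:3]
E
python3 - <<'E'
from h import *
for n in('top','side'):
    p=shot(n,n+'0.png'); print(n,np.round(p['position'],3),p['orientation'])
    for q in('stand','block','thimble','lock_ball','spare_block','spindle','orange_cup','red_jar','brayer'): print(q,find(p,q))
s=arm.get_state(); print(s)
E
```

```text
pics
top [ 0.376 -0.006  0.947] [-2.96728369  0.01346136 -1.56199047]
stand [(0.83, array([0.606, 0.073, 0.041])), (0.41, array([ 0.667, -0.086,  0.041]))]
block [(0.94, array([ 0.624, -0.257,  0.019])), (0.83, array([0.543, 0.069, 0.064])), (0.75, array([0.348, 0.059, 0.024]))]
thimble [(0.68, array([0.613, 0.078, 0.208])), (0.34, array([0.529, 0.292, 0.034]))]
lock_ball [(0.91, array([0.604, 0.15 , 0.126]))]
spare_block [(0.84, array([ 0.505, -0.113,  0.023])), (0.68, array([0.606, 0.075, 0.038]))]
spindle [(0.43, array([0.612, 0.077, 0.21 ]))]
orange_cup [(0.94, array([ 0.668, -0.086,  0.042])), (0.69, array([0.608, 0.072, 0.044]))]
red_jar [(0.64, array([0.667, 0.261, 0.096]))]
brayer [(0.95, array([0.527, 0.292, 0.035])), (0.56, array([ 0.504, -0.114,  0.023]))]
side [0.255 0.514 0.724] [-2.36754304  0.01154457 -2.64982443]
stand [(0.95, array([0.601, 0.104, 0.039])), (0.44, array([0.596, 0.153, 0.126]))]
block [(0.88, array([0.341, 0.071, 0.021])), (0.75, array([ 0.619, -0.253,  0.019])), (0.7, array([0.54 , 0.078, 0.063]))]
thimble [(0.84, array([0.611, 0.084, 0.199]))]
lock_b
[... 290 characters left out ...]
.61, array([0.526, 0.299, 0.034]))]
{'t': 1.0, 'q': array([-9.29928419e-01,  3.58595252e-01,  1.18943534e-02, -1.20779263e-05,
       -1.22411772e+00, -2.88109273e-01]), 'qd': array([-0.0005247 ,  0.00036978, -0.00040697, -0.00127068, -0.00095988,
       -0.00102301]), 'joint_efforts': array([ 1.79169688e-04, -5.82391655e+01,  2.93298751e+01,  7.00231344e+00,
        1.23575289e-02, -4.51463200e-05]), 'eef_pos': array([ 0.23318222, -0.63340812,  0.22655968]), 'ee_rot': array([ 3.14156805e+00,  4.55748121e-06, -2.78883812e+00]), 'force': array([ 0.12812002, -0.11907724,  0.27924528]), 'moment': array([-0.00029154, -0.00764998, -0.01912004]), 'gripper_force': 0.0, 'width': 0.08788544838924552}
```

View pics/top0.png

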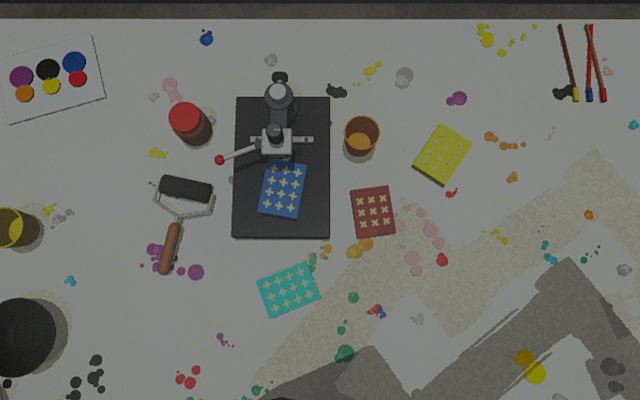

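View pics/side0.png

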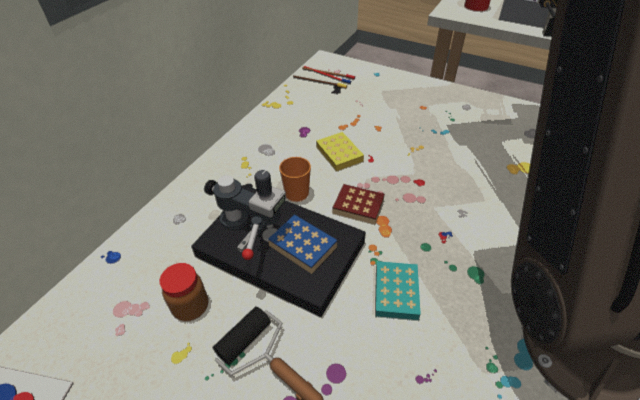

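The top view has four block-shaped candidates: blue (282,190) on the granite plate, turquoise (288,288), yellow (442,154) and red spare (373,211). I choose the blue one on the plate, since only it matches the description. The side view agrees, with blue at (303,241). Next is a close crop to check this and fit the stand pose.

```bash
python3 - <<'E'
from h import *
p=shot('top'); c=p['color'][85:250,205:345]
cv2.imwrite('pics/crop.png',cv2.resize(cv2.convertScaleAbs(c,alpha=1.7),None,fx=3.6,fy=3.6,interpolation=cv2.INTER_CUBIC)[:,:,::-1])
hsv=cv2.cvtColor(p['color'],cv2.COLOR_RGB2HSV)
m=cv2.inRange(hsv,(100,100,50),(125,255,255)); m[:150]=0;m[225:]=0;m[:,:240]=0;m[:,320:]=0
m=cv2.morphologyEx(m,cv2.MORPH_CLOSE,np.ones((9,9)))
ct=max(cv2.findContours(m,0,2)[0],key=cv2.contourArea)
r=cv2.boxPoints(cv2.minAreaRect(ct)); print(r); W=np.array([ray(p,q,.063) for q in r]);print(W.round(4))
for a,b in zip(W,np.roll(W,-1,0)): print(np.linalg.norm(a-b),np.degrees(np.arctan2(*(b-a)[[1,0]])))
# dark plate
g=p['color'].max(2); m=((g<45)*255).astype('uint8'); m[:95]=0;m[245:]=0;m[:,:225]=0;m[:,:][:,336:]=0
for row in (110,125,180,200,215,230):
    x=np.where(m[row])[0]; print(row,x.min(),x.max(),ray(p,(x.min(),row),.04).round(4),ray(p,(x.max()+1,row),.04).round(4))
for col in (245,255,310,320,325):
    y=np.where(m[:,col])[0]; print(col,y.min(),y.max(),ray(p,(col,y.min()),.04).round(4),ray(p,(col,y.max()+1),.0).round(4))
E
```

```text
[[256.62274 210.97034]
 [267.01007 156.72534]
 [307.07294 164.39694]
 [296.6856  218.64194]]
[[0.4969 0.1202 0.063 ]
 [0.6074 0.1026 0.063 ]
 [0.5919 0.0216 0.063 ]
 [0.4822 0.0408 0.063 ]]
0.11194552861150543 -9.045027909130411
0.08251847523727507 -100.79635691624007
0.11144025108294171 170.0795571847116
0.08080215956920415 79.53408516082634
110 261 329 [0.7149 0.1209 0.04  ] [ 0.7155 -0.0247  0.04  ]
125 236 329 [0.6817 0.1725 0.04  ] [ 0.6825 -0.0247  0.04  ]
180 234 329 [0.5638 0.172  0.04  ] [ 0.565 -0.025  0.04 ]
200 233 329 [0.5222 0.1724 0.04  ] [ 0.5235 -0.0252  0.04  ]
215 267 329 [0.4919 0.1022 0.04  ] [ 0.4928 -0.0252  0.04  ]
230 329 329 [ 0.4625 -0.0233  0.04  ] [ 0.4625 -0.0253  0.04  ]
245 97 237 [0.7438 0.1557 0.04  ] [0.4482 0.1519 0.    ]
255 97 238 [0.7438 0.1345 0.04  ] [0.4462 0.1308 0.    ]
310 97 238 [0.7442 0.0178 0.04  ] [0.4471 0.0156 0.    ]
320 97 238 [ 0.7443 -0.0034  0.04  ] [ 0.4473 -0.0053  0.    ]
325 97 238 [ 0.7443 -0.014   0.04  ] [ 0.4474 -0.0158  0.    ]
```

View pics/crop.png

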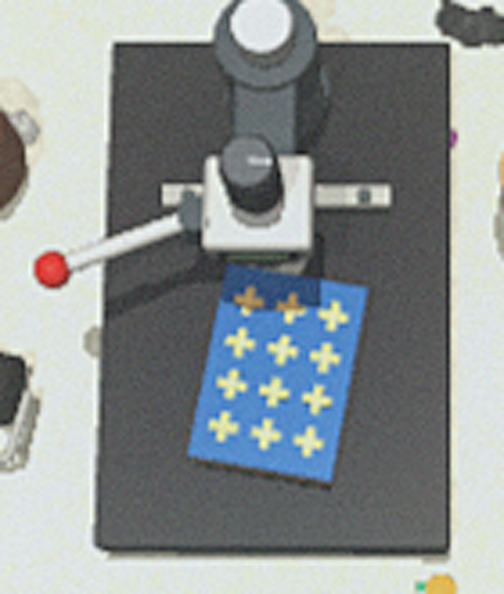

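The crop confirms the blue block on the plate, at top-view pixels (282,190) and yawed about -9.5°. The stand is at about (0.596, 0.0735) with yaw ≈ 0. First I turn the tool to yaw 0 in place.

Request:
servo_tool --pt "0.1 0 0 0 0 0 -7.1" --pt "0.1 0 0 0 0 0 -7.1" --pt "0.1 0 0 0 0 0 -7.1" --pt "0.1 0 0 0 0 0 -7.1" --pt "0.1 0 0 0 0 0 -7.1" --pt "0.1 0 0 0 0 0 -7.1" --pt "0.1 0 0 0 0 0 -7.1" --pt "0.1 0 0 0 0 0 -7.1" --pt "0.1 0 0 0 0 0 -7.1" --pt "0.1 0 0 0 0 0 -7.1" --pt "0.1 0 0 0 0 0 -7.1" --pt "0.1 0 0 0 0 0 -7.1" --pt "0.1 0 0 0 0 0 -7.1" --pt "0.1 0 0 0 0 0 -7.1" --pt "0.1 0 0 0 0 0 -7.1" --pt "0.1 0 0 0 0 0 -7.1" --pt "0.1 0 0 0 0 0 -7.1" --pt "0.1 0 0 0 0 0 -7.1" --pt "0.1 0 0 0 0 0 -7.1" --pt "0.1 0 0 0 0 0 -7.1"

```text
t: 2.72
eef_pos: [0.2332, -0.6334, 0.2266]
ee_rot: [-3.142, -0.0, -0.304]
force: [1.2, 0.3, -0.7]
width: 0.0389
gripper_force: 0.0
```

Request:
servo_tool --pt "0.1 0 0 0 0 0 -7.1" --pt "0.1 0 0 0 0 0 -7.1" --pt "0.1 0 0 0 0 0 -3.6" --pt "0.1 0 0 0 0 0 0" --pt "0.1 0 0 0 0 0 0"

```text
t: 3.13
eef_pos: [0.2332, -0.6334, 0.2266]
ee_rot: [3.142, -0.0, -0.002]
force: [-0.9, 0.9, -0.6]
width: 0.0393
gripper_force: 0.0
```

```bash
python3 - <<'E'
from h import *
p=shot('wrist'); s=arm.get_state(); print(s['q'].round(3),s['eef_pos'].round(4),s['ee_rot'].round(3),s['width'])
print('cam in tool',(R.from_euler('xyz',s['ee_rot']).as_matrix().T@(np.array(p['position'])-s['eef_pos'])).round(3))
E
```

```text
[-0.93   0.359  0.012  0.    -1.224  2.498] [ 0.2332 -0.6334  0.2266] [ 3.142e+00  0.000e+00 -2.000e-03] 0.03935496305840787
cam in tool [ 0.078  0.001 -0.157]
```

Request:
servo_tool --pt "0.1 21.7 -33.3 0 0 0 0" --pt "0.1 21.7 -33.3 0 0 0 0" --pt "0.1 21.7 -33.3 0 0 0 0" --pt "0.1 21.7 -33.3 0 0 0 0" --pt "0.1 21.7 -33.3 0 0 0 0" --pt "0.1 21.7 -33.3 0 0 0 0" --pt "0.1 21.7 -33.3 0 0 0 0" --pt "0.1 21.7 -33.3 0 0 0 0" --pt "0.1 21.7 -33.3 0 0 0 0" --pt "0.1 21.7 -33.3 0 0 0 0" --pt "0.1 0 -37 0 0 0 0" --pt "0.1 0 -37 0 0 0 0" --pt "0.1 0 -37 0 0 0 0" --pt "0.1 0 -37 0 0 0 0" --pt "0.1 0 -37 0 0 0 0" --pt "0.1 0 -37 0 0 0 0" --pt "0.1 0 -37 0 0 0 0" --pt "0.1 0 -37 0 0 0 0" --pt "0.1 0 -37 0 0 0 0" --pt "0.1 0 -37 0 0 0 0"

```text
t: 4.85
eef_pos: [0.4496, 0.0715, 0.2271]
ee_rot: [-3.141, -0.001, -0.002]
force: [0.8, -0.2, -0.0]
width: 0.0392
gripper_force: 0.0
```

Request:
servo_tool --pt "0.1 0 0 25 0 0 0" --pt "0.1 0 0 25 0 0 0" --pt "0.1 0 0 25 0 0 0" --pt "0.1 0 0 25 0 0 0" --pt "0.1 0 0 0 0 5 0" --pt "0.1 0 0 0 0 5 0" --pt "0.1 0 0 0 0 5 0" --pt "0.1 0 0 0 0 5 0" --pt "0.1 0 0 0 0 5 0" --pt "0.1 0 0 0 0 0 0" --pt "0.1 0 0 0 0 0 0" --pt "0.1 0 0 0 0 0 0"

```text
t: 5.85
eef_pos: [0.4681, 0.0695, 0.1548]
ee_rot: [-3.133, -0.385, -0.002]
force: [0.8, -0.5, -1.2]
width: 0.0394
gripper_force: 0.0
```

```bash
python3 - <<'E'
from h import *
p=shot('wrist','w1.png'); s=arm.get_state(); print(s['q'].round(3),s['eef_pos'].round(4),s['ee_rot'].round(3),s['force'])
for q in('thimble','block','lock_ball','spindle'): print(q,find(p,q))
E
```

```text
[ 0.708 -0.142 -1.017  0.57  -0.458  0.379] [0.4681 0.0695 0.1545] [-3.134e+00 -3.840e-01 -1.000e-03] [ 0.01757201 -0.18647035  0.60475587]
thimble [(0.43, array([0.533, 0.281, 0.029]))]
block [(0.82, array([ 0.606, -0.211,  0.011])), (0.6, array([0.384, 0.038, 0.027])), (0.59, array([0.54 , 0.07 , 0.062]))]
lock_ball [(0.82, array([0.594, 0.152, 0.121]))]
spindle []
```

View pics/w1.png

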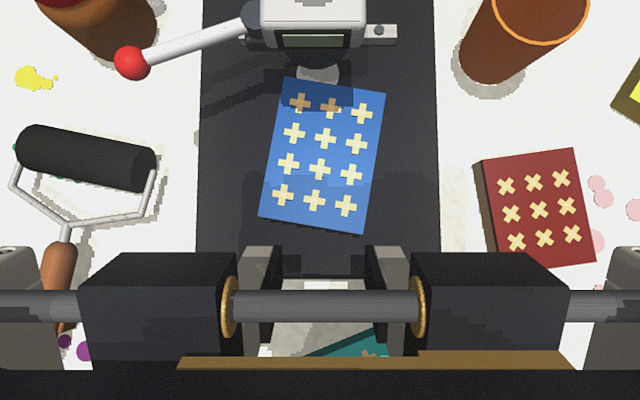

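The wrist view shows the blue block ahead of the open fingers, its near edge from (258,217) to (362,234). The tilt drove joint 3 to its limit, so I use less tilt here and add it back further out.

Request:
servo_tool --pt "0.1 0 0 0 0 -5 0" --pt "0.1 0 0 0 0 -5 0" --pt "0.1 0 0 0 0 -2 0" --pt "0.1 0 0 0 0 0 0" --pt "0.1 0 0 0 0 0 0"

```text
t: 6.52
eef_pos: [0.4707, 0.0682, 0.1553]
ee_rot: [-3.138, -0.196, -0.002]
force: [-0.4, -0.0, -1.1]
width: 0.0397
gripper_force: 0.0
```

```bash
python3 - <<'E'
from h import *
s=arm.get_state(); print(s['q'].round(3),s['eef_pos'].round(4),s['ee_rot'].round(3),s['force'])
E
```

```text
[ 0.655 -0.033 -0.736  0.177 -0.718  0.79 ] [0.4707 0.0682 0.1553] [-3.138e+00 -1.960e-01 -2.000e-03] [-0.38269046 -0.0158834  -1.14385372]
```

Request:
servo_tool --pt "0.1 -6.6 -1 20 0 0 0" --pt "0.1 -6.6 -1 20 0 0 0" --pt "0.1 -6.6 -1 20 0 0 0" --pt "0.1 -6.6 -1 20 0 0 0" --pt "0.1 -6.6 -1 20 0 0 0" --pt "0.1 0 0 0 0 0 0" --pt "0.1 0 0 0 0 0 0"

```text
t: 7.1
eef_pos: [0.4557, 0.0725, 0.0506]
ee_rot: [-3.14, -0.193, 0.001]
force: [0.7, -0.0, 0.7]
width: 0.0396
gripper_force: 0.0
```

```bash
python3 - <<'E'
from h import *
s=arm.get_state(); print(s['q'].round(3),s['eef_pos'].round(4),s['ee_rot'].round(3),s['force'])
E
```

```text
[ 0.669  0.109 -0.956  0.331 -0.371  0.602] [0.4557 0.0725 0.0506] [-3.14e+00 -1.93e-01  1.00e-03] [ 0.7023986  -0.01427699  0.71737777]
```

Request:
servo_tool --pt "0.1 6.4 0 1.2 0 1 0" --pt "0.1 6.4 0 1.4 0 1 0" --pt "0.1 6.3 0 1.5 0 1 0" --pt "0.1 4.3 0 1.1 0 1 0" --pt "0.1 4.3 0 1.1 0 1 0" --pt "0.1 4.3 0 1.2 0 1 0" --pt "0.1 4.2 0 1.3 0 1 0" --pt "0.1 4.2 0 1.3 0 1 0" --pt "0.1 4.2 0 1.4 0 0 0" --pt "0.1 4.2 0 1.4 0 0 0" --pt "0.1 0 0 0 0 0 0"

```text
t: 8.02
eef_pos: [0.5204, 0.0743, 0.0695]
ee_rot: [-3.128, -0.302, -0.001]
force: [0.8, 0.3, 0.2]
width: 0.0394
gripper_force: 0.0
```

```bash
python3 - <<'E'
from h import *
s=arm.get_state(); print(s['q'].round(3),s['eef_pos'].round(4),s['ee_rot'].round(3),s['force'])
p=shot('wrist','w2.png');print(find(p,'block'),proj(p,[[.6405,.0735+.065,.046],[.6405,.0735-.065,.046]]).round(1))
E
```

```text
[ 0.542  0.127 -0.991  0.664 -0.233  0.398] [0.5204 0.0743 0.0695] [-3.128e+00 -3.020e-01 -1.000e-03] [0.81882241 0.31770041 0.23562054]
[(0.65, array([0.558, 0.072, 0.062])), (0.38, array([0.599, 0.145, 0.121]))] [[206.4  37.3]
 [442.3  36.7]]
```

View pics/w2.png

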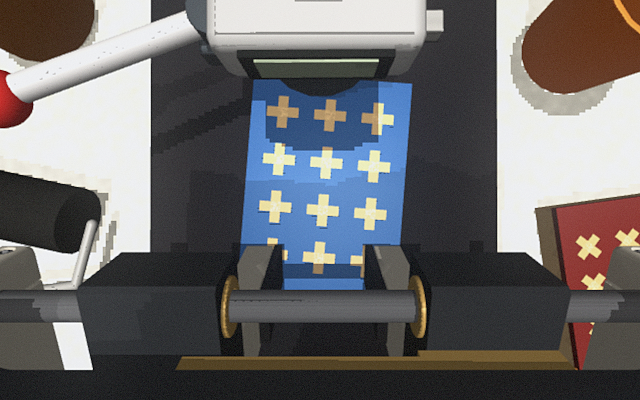

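The wrist view shows the block moved and nearly square, but its far edge is not at the fence yet. The arm ran out of joint 3 range and the tips rose over the block's near edge at (240-410, 265). I back off and redo the push near vertical at yaw 180°, which puts the camera on the robot side.

Request:
servo_tool --pt "0.1 0 0 -15 0 -3 0" --pt "0.1 0 0 -15 0 -3 0" --pt "0.1 0 0 -15 0 -3 0" --pt "0.1 0 0 -15 0 -3 0" --pt "0.1 0 0 -15 0 -3 0" --pt "0.1 0 0 -10 0 -2.3 0" --pt "0.1 -10 0 0 0 0 0" --pt "0.1 -10 0 0 0 0 0" --pt "0.1 -10 0 0 0 0 0" --pt "0.1 0 0 0 0 0 0" --pt "0.1 0 0 0 0 0 0"

```text
t: 9.03
eef_pos: [0.479, 0.0666, 0.1442]
ee_rot: [3.141, -0.04, -0.003]
force: [0.7, -0.2, -0.4]
width: 0.0397
gripper_force: 0.0
```

Request:
servo_tool --pt "0.1 0 0 0 0 0 7.1" --pt "0.1 0 0 0 0 0 7.1" --pt "0.1 0 0 0 0 0 7.1" --pt "0.1 0 0 0 0 0 7.1" --pt "0.1 0 0 0 0 0 7.1" --pt "0.1 0 0 0 0 0 7.1" --pt "0.1 0 0 0 0 0 7.1" --pt "0.1 0 0 0 0 0 7.1" --pt "0.1 0 0 0 0 0 7.1" --pt "0.1 0 0 0 0 0 7.1" --pt "0.1 0 0 0 0 0 7.1" --pt "0.1 0 0 0 0 0 7.1" --pt "0.1 0 0 0 0 0 7.1" --pt "0.1 0 0 0 0 0 7.1" --pt "0.1 0 0 0 0 0 7.1" --pt "0.1 0 0 0 0 0 7.1" --pt "0.1 0 0 0 0 0 7.1" --pt "0.1 0 0 0 0 0 7.1" --pt "0.1 0 0 0 0 0 7.1" --pt "0.1 0 0 0 0 0 7.1"

```text
t: 10.7
eef_pos: [0.4802, 0.0668, 0.1443]
ee_rot: [-3.116, 0.032, -2.488]
force: [-0.1, -0.3, -0.0]
width: 0.0394
gripper_force: 0.0
```

Request:
servo_tool --pt "0.1 0 0 0 0 0 7.1" --pt "0.1 0 0 0 0 0 7.1" --pt "0.1 0 0 0 0 0 7.1" --pt "0.1 0 0 0 0 0 7.1" --pt "0.1 0 0 0 0 0 7.1" --pt "0.1 0 0 0 0 0 2.5" --pt "0.1 0 0 0 0 0 0" --pt "0.1 0 0 0 0 0 0"

```text
t: 11.37
eef_pos: [0.4803, 0.0668, 0.1444]
ee_rot: [-3.141, 0.041, 3.14]
force: [-0.2, 1.1, 0.8]
width: 0.0392
gripper_force: 0.0
```

```bash
python3 - <<'E'
from h import *
s=arm.get_state(); print(s['q'].round(3),s['eef_pos'].round(4),s['ee_rot'].round(3),s['force'])
p=shot('side'); print(find(p,'block'))
hsv=cv2.cvtColor(p['color'],cv2.COLOR_RGB2HSV)
a=p['color'][180:300,180:400]
cv2.imwrite('pics/s2.png',cv2.resize(cv2.convertScaleAbs(a,alpha=1.7),None,fx=3.6,fy=3.6,interpolation=cv2.INTER_CUBIC)[:,:,::-1])
m=cv2.inRange(hsv,(100,90,40),(125,255,255)); m[:150]=0;m[300:]=0;m[:,:240]=0;m[:,350:]=0
m=cv2.morphologyEx(m,cv2.MORPH_CLOSE,np.ones((7,7)))
ct=max(cv2.findContours(m,0,2)[0],key=cv2.contourArea)
q=cv2.approxPolyDP(ct,4,True)[:,0]; print(np.c_[q,np.array([ray(p,u,.063) for u in q]).round(4)])
E
```

```text
[ 0.563  0.093 -0.555  0.028 -0.888 -2.154] [0.4803 0.0668 0.1444] [-3.141  0.041  3.14 ] [-0.23756261  1.07891075  0.82785114]
[(0.91, array([0.556, 0.09 , 0.067])), (0.83, array([0.341, 0.067, 0.022])), (0.65, array([ 0.655, -0.08 ,  0.062]))]
[[2.820e+02 2.160e+02 6.108e-01 3.600e-02 6.300e-02]
 [2.610e+02 2.400e+02 6.141e-01 1.092e-01 6.300e-02]
 [3.070e+02 2.630e+02 5.066e-01 1.149e-01 6.300e-02]
 [3.250e+02 2.410e+02 5.011e-01 5.280e-02 6.300e-02]
 [2.940e+02 2.300e+02 5.694e-01 5.690e-02 6.300e-02]]
```

View pics/s2.png

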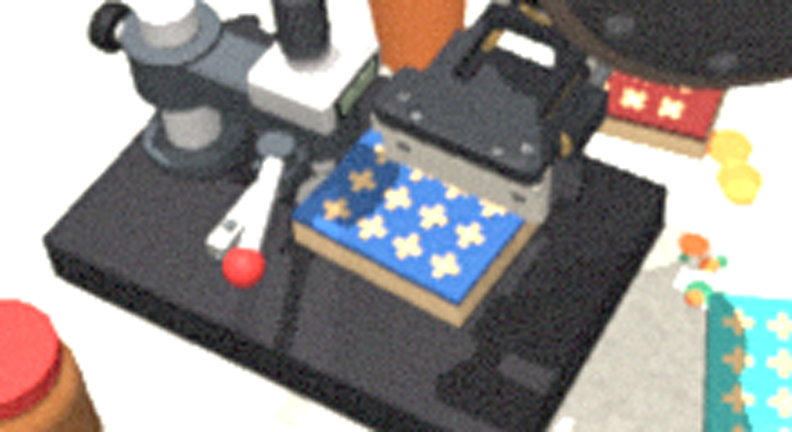

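The side view shows the block near the head, still short of the fence and yawed about 5°, with its near edge at x ≈ 0.50-0.507. The lever is untouched. I descend in front of it.

Request:
servo_tool --pt "0.1 0 0 0 0 -3 0" --pt "0.1 3.7 0 18.5 0 0 0" --pt "0.1 3.7 0 18.5 0 0 0" --pt "0.1 3.7 0 18.5 0 0 0" --pt "0.1 3.7 0 18.5 0 0 0" --pt "0.1 3.7 0 18.5 0 0 0" --pt "0.1 0 0 0 0 0 0" --pt "0.1 0 0 0 0 0 0"

```text
t: 12.13
eef_pos: [0.4702, 0.0665, 0.0503]
ee_rot: [-3.14, 0.091, 3.139]
force: [-0.1, 0.3, 0.8]
width: 0.0394
gripper_force: 0.0
```

```bash
python3 - <<'E'
from h import *
s=arm.get_state(); print(s['q'].round(3),s['eef_pos'].round(4),s['ee_rot'].round(3),s['force'])
E
```

```text
[ 0.601  0.182 -0.76   0.101 -0.557 -2.258] [0.4702 0.0665 0.0503] [-3.14   0.091  3.139] [-0.1120007   0.34664448  0.83127993]
```

Request:
servo_tool --pt "0.1 -5.5 0 0.5 0 0 0" --pt "0.1 -5.5 0 0.5 0 0 0" --pt "0.1 -5.5 0 0.5 0 0 0" --pt "0.1 -5.5 0 0.5 0 0 0" --pt "0.1 -4 0 0.4 0 0 0" --pt "0.1 -4 0 0.4 0 0 0" --pt "0.1 -4 0 0.4 0 0 0" --pt "0.1 -4 0 0.4 0 0 0" --pt "0.1 -4 0 0.4 0 0 0" --pt "0.1 0 0 0 0 0 0"

```text
t: 12.97
eef_pos: [0.5139, 0.067, 0.0507]
ee_rot: [3.141, 0.094, 3.137]
force: [-0.5, 0.2, 0.2]
width: 0.0395
gripper_force: 0.0
```

Request:
servo_tool --pt "0.1 -1 0 0.1 0 0 0" --pt "0.1 -1 0 0.1 0 0 0" --pt "0.1 0 0 0 0 0 0"

```text
t: 13.22
eef_pos: [0.5149, 0.0667, 0.0506]
ee_rot: [3.142, 0.093, 3.137]
force: [-1.0, 0.5, 0.4]
width: 0.0391
gripper_force: 0.6
```

Request:
servo_tool --pt "0.1 -1 0 0.1 0 0 0" --pt "0.1 -1 0 0.1 0 0 0" --pt "0.1 0 0 0 0 0 0"

```text
t: 13.47
eef_pos: [0.5171, 0.0667, 0.0506]
ee_rot: [3.142, 0.093, 3.137]
force: [-0.1, -0.7, 0.2]
width: 0.0393
gripper_force: 0.5
```

Request:
servo_tool --pt "0.1 -1 0 0.1 0 0 0" --pt "0.1 -1 0 0.1 0 0 0" --pt "0.1 0 0 0 0 0 0"

```text
t: 13.72
eef_pos: [0.5191, 0.0667, 0.0506]
ee_rot: [3.142, 0.093, 3.137]
force: [-0.0, -0.8, -0.1]
width: 0.0392
gripper_force: 0.4
```

Request:
servo_tool --pt "0.1 -1 0 0.1 0 0 0" --pt "0.1 -1 0 0.1 0 0 0" --pt "0.1 0 0 0 0 0 0"

```text
t: 13.97
eef_pos: [0.5208, 0.0666, 0.0505]
ee_rot: [-3.141, 0.093, 3.137]
force: [-3.6, -1.0, 2.0]
width: 0.0395
gripper_force: 1.6
```

Request:
servo_tool --pt "0.1 -1 0 0.1 0 0 0" --pt "0.1 0 0 0 0 0 0"

```text
t: 14.13
eef_pos: [0.5209, 0.0663, 0.0504]
ee_rot: [-3.141, 0.091, 3.137]
force: [-6.9, 1.1, 4.5]
width: 0.0396
gripper_force: 3.6
```

Request:
servo_tool --pt "0.1 -0.7 0 0.1 0 0 0" --pt "0.1 0 0 0 0 0 0"

```text
t: 14.3
eef_pos: [0.521, 0.0662, 0.0503]
ee_rot: [-3.141, 0.091, 3.137]
force: [-10.3, 2.0, 6.7]
width: 0.0395
gripper_force: 5.1
```

The block stopped against the fence at TCP x 0.521 as predicted, with force rising and no motion. I back off, rise and unwind the wrist for the thimble.

Request:
servo_tool --pt "0.1 5 0 -0.5 0 0 0" --pt "0.1 10 0 -1 0 0 0" --pt "-0.4 -1.8 0 -20 0 0 0" --pt "-0.4 -1.8 0 -20 0 0 0" --pt "-0.4 -1.8 0 -20 0 0 0" --pt "-0.4 -1.8 0 -20 0 0 0" --pt "-0.4 -1.8 0 -20 0 0 0" --pt "-0.4 -1.8 0 -20 0 0 0" --pt "-0.4 -1.8 0 -20 0 0 0" --pt "-0.4 -1.8 0 -20 0 0 0" --pt "-0.4 -1.8 0 -20 0 0 0" --pt "-0.4 0 0 0 0 5.3 0"

```text
t: 15.3
eef_pos: [0.5061, 0.0667, 0.2366]
ee_rot: [3.138, 0.01, 3.139]
force: [-0.6, -0.5, 0.5]
width: 0.0614
gripper_force: 0.0
```

Request:
servo_tool --pt "-0.4 0 0 0 0 0 -7.1" --pt "-0.4 0 0 0 0 0 -7.1" --pt "-0.4 0 0 0 0 0 -7.1" --pt "-0.4 0 0 0 0 0 -7.1" --pt "-0.4 0 0 0 0 0 -7.1" --pt "-0.4 0 0 0 0 0 -7.1" --pt "-0.4 0 0 0 0 0 -7.1" --pt "-0.4 0 0 0 0 0 -7.1" --pt "-0.4 0 0 0 0 0 -7.1" --pt "-0.4 0 0 0 0 0 -7.1" --pt "-0.4 0 0 0 0 0 -7.1" --pt "-0.4 0 0 0 0 0 -7.1" --pt "-0.4 0 0 0 0 0 -7.1" --pt "-0.4 0 0 0 0 0 -7.1" --pt "-0.4 0 0 0 0 0 -7.1" --pt "-0.4 0 0 0 0 0 -7.1" --pt "-0.4 0 0 0 0 0 -7.1" --pt "-0.4 0 0 0 0 0 -7.1" --pt "-0.4 0 0 0 0 0 -7.1" --pt "-0.4 0 0 0 0 0 -7.1"

```text
t: 16.97
eef_pos: [0.5067, 0.0668, 0.2314]
ee_rot: [-3.14, -0.001, -0.662]
force: [-0.4, -0.3, -0.6]
width: 0.0614
gripper_force: 0.0
```

```bash
python3 - <<'E'
from h import *
s=arm.get_state(); print(s['q'].round(3),s['eef_pos'].round(4),s['ee_rot'].round(3),s['t'],s['width'])
p=shot('side'); print(find(p,'thimble'),find(p,'block'))
a=p['color'][170:300,190:390]
cv2.imwrite('pics/s3.png',cv2.resize(cv2.convertScaleAbs(a,alpha=1.7),None,fx=4,fy=4,interpolation=cv2.INTER_CUBIC)[:,:,::-1])
p=shot('wrist','w3.png');print(find(p,'thimble'))
E
```

```text
[ 5.160e-01  8.300e-02 -3.370e-01  1.000e-03 -1.149e+00  3.930e-01] [0.5067 0.0668 0.2314] [-3.14e+00 -1.00e-03 -6.62e-01] 16.9667 0.06136093791493514
[(0.86, array([0.612, 0.083, 0.197])), (0.69, array([0.577, 0.087, 0.065]))] [(0.74, array([ 0.62 , -0.244,  0.019])), (0.72, array([0.572, 0.085, 0.067])), (0.61, array([0.34 , 0.069, 0.022]))]
[(0.69, array([0.617, 0.069, 0.213]))]
```

View pics/s3.png

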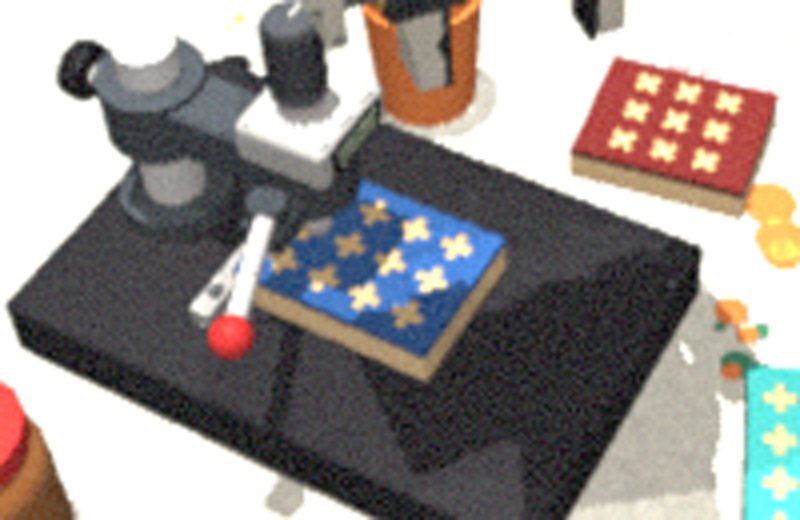

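The side view shows the block's far edge at the fence, square to the plate, and the lever still open. I finish the unwind and move over the thimble.

Request:
servo_tool --pt "-0.4 0 0 0 0 0 -7.1" --pt "-0.4 0 0 0 0 0 -7.1" --pt "-0.4 0 0 0 0 0 -7.1" --pt "-0.4 0 0 0 0 0 -7.1" --pt "-0.4 0 0 0 0 0 -7.1" --pt "-0.4 0 0 0 0 0 -7.1" --pt "-0.4 0 0 0 0 0 -7.1" --pt "-0.4 0 0 0 0 0 -7.1" --pt "-0.4 0 0 0 0 0 -7.1" --pt "-0.4 0 0 0 0 0 -7.1" --pt "-0.4 0 0 0 0 0 -7.1" --pt "-0.4 0 0 0 0 0 -7.1" --pt "-0.4 0 0 0 0 0 -7.1" --pt "-0.4 0 0 0 0 0 -7.1" --pt "-0.4 0 0 0 0 0 -7.1" --pt "-0.4 0 0 0 0 0 -7.1" --pt "-0.4 0 0 0 0 0 -7.1" --pt "-0.4 0 0 0 0 0 -7.1" --pt "-0.4 0 0 0 0 0 0"

```text
t: 18.8
eef_pos: [0.5069, 0.0667, 0.2314]
ee_rot: [3.141, -0.0, 1.566]
force: [0.2, 0.1, 0.5]
width: 0.0616
gripper_force: 0.0
```

Request:
servo_tool --pt "-0.4 1 22 0 0 0 0" --pt "-0.4 1 22 0 0 0 0" --pt "-0.4 1 22 0 0 0 0" --pt "-0.4 1 22 0 0 0 0" --pt "-0.4 1 21 0 0 0 0" --pt "-0.4 0 0 0 0 0 0" --pt "-0.4 0 0 0 0 0 0"

```text
t: 19.38
eef_pos: [0.6164, 0.0708, 0.2304]
ee_rot: [-3.141, 0.0, 1.557]
force: [-0.5, -0.7, -0.2]
width: 0.0612
gripper_force: 0.0
```

```bash
python3 - <<'E'
from h import *
s=arm.get_state(); print(s['q'].round(3),s['eef_pos'].round(4),s['ee_rot'].round(3),s['t'],s['width'])
p=shot('wrist','w4.png');print(find(p,'thimble'),find(p,'lock_ball'))
pts=[[.616+.014*np.cos(a),.0735+.014*np.sin(a),.21] for a in np.linspace(0,6.283,60)]
im=cv2.convertScaleAbs(p['color'],alpha=1.5)[:,:,::-1].copy()
cv2.polylines(im,[proj(p,pts).round().astype(int)],True,(0,255,0),1)
cv2.imwrite('pics/w4.png',im)
E
```

```text
[ 0.429  0.268 -0.109  0.    -1.195  2.699] [0.6164 0.0708 0.2304] [-3.141  0.     1.557] 19.3833 0.061212364663437914
[(0.81, array([0.617, 0.081, 0.208]))] []
```

View pics/w4.png

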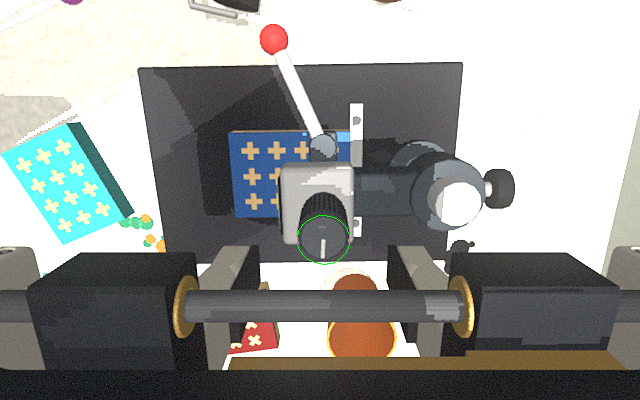

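The green circle lands on the thimble top at (323,240), so the axis estimate holds. The block's far edge meets the fence bar at (352,150). I shift 3 mm in y, descend and grip lightly.

Request:
servo_tool --pt "-0.4 3 0 10 0 0 0" --pt "-0.4 0 0 24 0 0 0" --pt "-0.4 0 0 24 0 0 0" --pt "-0.4 0 0 0 0 0 0" --pt "1 0 0 0 0 0 0" --pt "1 0 0 0 0 0 0" --pt "1 0 0 0 0 0 0" --pt "1 0 0 0 0 0 0" --pt "1 0 0 0 0 0 0" --pt "1 0 0 0 0 0 0" --squeeze 10

```text
t: 20.37
eef_pos: [0.6164, 0.074, 0.1743]
ee_rot: [3.14, -0.001, 1.563]
force: [2.2, 0.1, 1.9]
width: 0.0273
gripper_force: 10.1
```

Request:
servo_tool --pt "1 0 0 0 0 0 7" --pt "1 0 0 0 0 0 7" --pt "1 0 0 0 0 0 7" --pt "1 0 0 0 0 0 7" --pt "1 0 0 0 0 0 7" --pt "1 0 0 0 0 0 7" --pt "1 0 0 0 0 0 7" --pt "1 0 0 0 0 0 7" --pt "1 0 0 0 0 0 0"

```text
t: 21.12
eef_pos: [0.6156, 0.0745, 0.1742]
ee_rot: [-3.141, -0.001, 0.578]
force: [-4.4, 3.0, 4.2]
width: 0.0273
gripper_force: 10.0
```

```bash
python3 - <<'E'
from h import *
s=arm.get_state(); print(s['q'].round(3),s['eef_pos'].round(4),s['force'].round(1),s['moment'].round(3),s['width'])
p=shot('top');a=p['color'][100:170,240:330]
p=shot('wrist'); q=proj(p,[[.616,.0735,.21]])[0]; print(q)
E
```

```text
[ 4.340e-01  3.060e-01 -1.880e-01 -1.000e-03 -1.075e+00  1.714e+00] [0.6156 0.0745 0.1742] [-4.4  3.   4.2] [1.04  1.755 0.011] 0.02732446306907664
[324.31759589 303.7548384 ]
```

Request:
servo_tool --pt "1 0 0 0 0 0 7" --pt "1 0 0 0 0 0 7" --pt "1 0 0 0 0 0 7" --pt "1 0 0 0 0 0 7" --pt "1 0 0 0 0 0 7" --pt "1 0 0 0 0 0 7" --pt "1 0 0 0 0 0 7" --pt "1 0 0 0 0 0 7" --pt "1 0 0 0 0 0 7" --pt "1 0 0 0 0 0 7" --pt "1 0 0 0 0 0 7" --pt "1 0 0 0 0 0 7" --pt "1 0 0 0 0 0 7" --pt "1 0 0 0 0 0 7" --pt "1 0 0 0 0 0 7" --pt "1 0 0 0 0 0 7" --pt "1 0 0 0 0 0 7" --pt "1 0 0 0 0 0 7"

```text
t: 22.72
eef_pos: [0.6165, 0.0761, 0.1743]
ee_rot: [-3.139, 0.003, -1.619]
force: [-2.8, 9.1, 2.2]
width: 0.0274
gripper_force: 10.0
```

```bash
python3 - <<'E'
from h import *
s=arm.get_state(); print(s['q'].round(3),s['eef_pos'].round(4),s['force'].round(1),s['moment'].round(3),s['width'])
E
```

```text
[ 0.436  0.307 -0.187 -0.002 -1.073 -0.483] [0.6165 0.0761 0.1743] [-2.8  9.1  2.2] [3.136 0.762 0.028] 0.027369577093615646
```

Request:
servo_tool --pt "1 0 0 0 0 0 7" --pt "1 0 0 0 0 0 7" --pt "1 0 0 0 0 0 7" --pt "1 0 0 0 0 0 7" --pt "1 0 0 0 0 0 7" --pt "1 0 0 0 0 0 7" --pt "1 0 0 0 0 0 7" --pt "1 0 0 0 0 0 7" --pt "1 0 0 0 0 0 7" --pt "1 0 0 0 0 0 7" --pt "1 0 0 0 0 0 7" --pt "1 0 0 0 0 0 7" --pt "1 0 0 0 0 0 7" --pt "1 0 0 0 0 0 7" --pt "1 0 0 0 0 0 7" --pt "1 0 0 0 0 0 7" --pt "1 0 0 0 0 0 7" --pt "1 0 0 0 0 0 7"

```text
t: 24.22
eef_pos: [0.6173, 0.0745, 0.1743]
ee_rot: [3.138, 0.002, 2.465]
force: [3.2, 0.2, -0.4]
width: 0.0273
gripper_force: 10.0
```

```bash
python3 - <<'E'
from h import *
s=arm.get_state(); print(s['q'].round(3),s['eef_pos'].round(4),s['force'].round(1),s['moment'].round(3),s['width'])
E
```

```text
[ 4.340e-01  3.070e-01 -1.870e-01  1.000e-03 -1.073e+00 -2.682e+00] [0.6173 0.0745 0.1743] [ 3.2  0.2 -0.4] [ 0.413 -0.907  0.024] 0.02731540839436272
```

Request:
servo_tool --pt "-0.4 0 0 0 0 0 0" --pt "-0.4 0 0 0 0 0 0" --pt "-0.4 0 0 0 0 0 0" --pt "-0.4 0 0 0 0 0 0" --pt "-0.4 0 0 -20 0 0 0" --pt "-0.4 0 0 -20 0 0 0" --pt "-0.4 0 0 -20 0 0 0" --pt "-0.4 0 0 0 0 0 0"

```text
t: 24.88
eef_pos: [0.6179, 0.0741, 0.238]
ee_rot: [3.137, 0.005, 2.473]
force: [2.1, 0.2, 1.2]
width: 0.0611
gripper_force: 0.0
```

```bash
python3 - <<'E'
from h import *
s=arm.get_state(); print(s['q'].round(3),s['eef_pos'].round(4),s['ee_rot'].round(3),s['force'].round(1),s['t'])
p=shot('wrist'); T=[]
q=proj(p,[[.616,.0735,.21]])[0].astype(int); print(q)
w=cv2.convertScaleAbs(p['color'][q[1]-40:q[1]+40,q[0]-50:q[0]+50],alpha=1.5)
o=cv2.imread('pics/w4.png')[200:280,273:373,::-1]
sd=shot('side'); a=cv2.convertScaleAbs(sd['color'][170:250,215:315],alpha=1.7)
im=np.hstack([cv2.resize(x,(260,208),interpolation=cv2.INTER_CUBIC) for x in (o,w,a)])
cv2.imwrite('pics/cmp.png',im[:,:,::-1])
# white line direction
for n,c in(('w',p['color'][q[1]-22:q[1]+22,q[0]-26:q[0]+26]),):
    g=c.min(2); ys,xs=np.where(g>120); print(len(xs),xs.mean() if len(xs) else 0,ys.mean() if len(ys) else 0)
E
```

```text
[ 4.340e-01  2.620e-01 -1.010e-01  2.000e-03 -1.202e+00 -2.674e+00] [0.6179 0.0741 0.238 ] [3.137 0.005 2.473] [2.1 0.2 1.2] 24.8833
[321 238]
147 11.931972789115646 17.292517006802722
```

View pics/cmp.png

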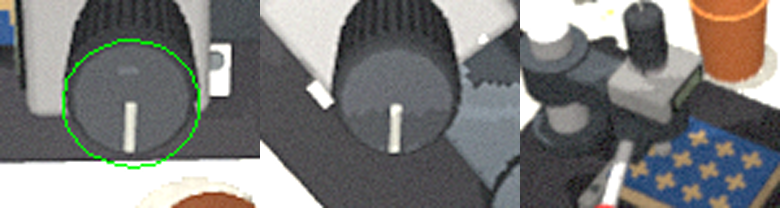

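The white line has the same direction in the tool frame before and after, so the thimble turned the full 308° (5.4 rad) with the gripper. At most 2.8 rad of that was spindle travel, so the ratchet slipped well over a quarter turn. Next is the lever: turn the tool, shut the fingers and go in front of the ball.

Request:
servo_tool --pt "-0.4 0 0 0 0 0 -7.1" --pt "-0.4 0 0 0 0 0 -7.1" --pt "-0.4 0 0 0 0 0 -7.1" --pt "-0.4 0 0 0 0 0 -7.1" --pt "-0.4 0 0 0 0 0 -7.1" --pt "-0.4 0 0 0 0 0 -7.1" --pt "-0.4 0 0 0 0 0 -7.1" --pt "-0.4 0 0 0 0 0 -7.1" --pt "-0.4 0 0 0 0 0 -7.1" --pt "-0.4 0 0 0 0 0 -7.1" --pt "-0.4 0 0 0 0 0 -7.1" --pt "-0.4 0 0 0 0 0 -7.1" --pt "-0.4 0 0 0 0 0 -7.1" --pt "-0.4 0 0 0 0 0 -7.1" --pt "-0.4 0 0 0 0 0 -7.1" --pt "-0.4 0 0 0 0 0 -7.1" --pt "-0.4 0 0 0 0 0 -7.1" --pt "-0.4 0 0 0 0 0 -7.1" --pt "-0.4 0 0 0 0 0 0"

```text
t: 26.57
eef_pos: [0.6154, 0.0737, 0.2322]
ee_rot: [3.14, -0.0, -1.575]
force: [0.3, -0.2, -0.5]
width: 0.0615
gripper_force: 0.0
```

Request:
servo_tool --pt "1 -20.8 18 0 0 0 0" --pt "1 -20.8 18 0 0 0 0" --pt "1 -20.8 18 0 0 0 0" --pt "1 -20.8 18 0 0 0 0" --pt "1 -20.8 18 0 0 0 0" --pt "1 0 0 0 0 0 0" --pt "1 0 0 0 0 0 0" --pt "1 0 0 0 0 0 0"

```text
t: 27.23
eef_pos: [0.5271, 0.1788, 0.2331]
ee_rot: [-3.141, -0.0, -1.583]
force: [-0.0, -0.2, 0.5]
width: 0.0139
gripper_force: 0.0
```

```bash
python3 - <<'E'
from h import *
s=arm.get_state(); print(s['q'].round(3),s['eef_pos'].round(4),s['ee_rot'].round(3),s['width'],s['t'])
p=shot('wrist'); print(find(p,'lock_ball'))
for n in('wrist','top','side'):
    p=shot(n); h=cv2.cvtColor(p['color'],cv2.COLOR_RGB2HSV)
    m=cv2.inRange(h,(0,170,90),(6,255,255))|cv2.inRange(h,(175,170,90),(180,255,255))
    _,_,st,c=cv2.connectedComponentsWithStats(m)
    print(n,proj(p,[.5703,.1755,.124]).round(),[(st[i,4],ray(p,c[i],.124).round(4)) for i in range(1,len(c)) if st[i,4]>15 and np.linalg.norm(ray(p,c[i],.124)[:2]-[.57,.175])<.06])
E
```

```text
[ 6.790e-01  1.600e-01 -2.430e-01  1.000e-03 -1.168e+00 -6.920e-01] [0.5271 0.1788 0.2331] [-3.141 -0.    -1.583] 0.013880733507264242 27.2333
[(0.88, array([0.603, 0.141, 0.122])), (0.33, array([0.563, 0.075, 0.059]))]
wrist [[267. 198.]] []
top [[224. 167.]] []
side [[257. 254.]] [(np.int32(83), array([0.5852, 0.1835, 0.124 ]))]
```

The side and original top images both put the ball at (0.585, 0.183), so the lever stands slightly past its nominal open angle, on the same 80 mm radius. The approach is still clear, so I descend and push.

Request:
servo_tool --pt "1 0 0 23.2 0 0 0" --pt "1 0 0 23.2 0 0 0" --pt "1 0 0 23.2 0 0 0" --pt "1 0 0 23.2 0 0 0" --pt "1 0 0 23.2 0 0 0" --pt "1 -2 0 0 0 0 0" --pt "1 -2 0 0 0 0 0"

```text
t: 28.07
eef_pos: [0.5271, 0.1821, 0.1167]
ee_rot: [3.14, -0.002, -1.583]
force: [0.8, 0.1, 0.7]
width: 0.0003
gripper_force: 0.0
```

Request:
servo_tool --pt "1 -0.6 -6 0 0 0 0" --pt "1 -0.6 -6 0 0 0 0" --pt "1 -0.6 -6 0 0 0 0" --pt "1 -0.6 -6 0 0 0 0" --pt "1 -0.6 -6 0 0 0 0" --pt "1 -0.6 -6 0 0 0 0" --pt "1 0 -6 0 0 0 0" --pt "1 0 -6 0 0 0 0" --pt "1 0.6 -6 0 0 0 0" --pt "1 0.6 -6 0 0 0 0" --pt "1 0.6 -6 0 0 0 0"

```text
t: 28.98
eef_pos: [0.5938, 0.1839, 0.1173]
ee_rot: [-3.141, -0.0, -1.582]
force: [-2.1, 1.8, 0.1]
width: 0.0003
gripper_force: 1.4
```

Request:
servo_tool --pt "1 1 -5.5 0 0 0 0" --pt "1 1 -5.5 0 0 0 0" --pt "1 1 -5.5 0 0 0 0" --pt "1 1 -5.5 0 0 0 0" --pt "1 1 -5.5 0 0 0 0" --pt "1 0 -2 0 0 0 0" --pt "1 0 0 0 0 0 0"

```text
t: 29.57
eef_pos: [0.6231, 0.1779, 0.1173]
ee_rot: [-3.141, -0.001, -1.583]
force: [-1.6, -0.0, 0.2]
width: 0.0008
gripper_force: 0.7
```

Request:
servo_tool --pt "1 0 -1.5 0 0 0 0" --pt "1 0 -1.5 0 0 0 0" --pt "1 0 0 0 0 0 0"

```text
t: 29.82
eef_pos: [0.6257, 0.1785, 0.1174]
ee_rot: [-3.141, -0.0, -1.582]
force: [-2.3, -1.7, -0.1]
width: 0.0003
gripper_force: 1.2
```

Request:
servo_tool --pt "1 0 -1.5 0 0 0 0" --pt "1 0 0 0 0 0 0"

```text
t: 29.98
eef_pos: [0.6273, 0.1786, 0.1175]
ee_rot: [-3.141, 0.0, -1.582]
force: [-2.9, -0.3, -0.6]
width: 0.0005
gripper_force: 1.3
```

Request:
servo_tool --pt "1 0 -1.5 0 0 0 0" --pt "1 0 -1.5 0 0 0 0" --pt "1 0 0 0 0 0 0"

```text
t: 30.23
eef_pos: [0.6306, 0.1786, 0.1175]
ee_rot: [-3.141, 0.0, -1.582]
force: [-3.7, -0.1, -0.3]
width: 0.0009
gripper_force: 1.2
```

Request:
servo_tool --pt "1 0 -1.5 0 0 0 0" --pt "1 0 0 0 0 0 0"

```text
t: 30.4
eef_pos: [0.6321, 0.1786, 0.1176]
ee_rot: [-3.141, 0.0, -1.582]
force: [-3.0, 0.5, 0.6]
width: 0.0006
gripper_force: 1.2
```

Request:
servo_tool --pt "1 0 -1.5 0 0 0 0" --pt "1 0 -1.5 0 0 0 0" --pt "1 0 0 0 0 0 0"

```text
t: 30.65
eef_pos: [0.6344, 0.1784, 0.1174]
ee_rot: [3.141, -0.0, -1.582]
force: [-5.7, -0.9, 1.9]
width: 0.0006
gripper_force: 2.5
```

Request:
servo_tool --pt "1 0 -1.5 0 0 0 0" --pt "1 0 -1 0 0 0 0" --pt "1 0 0 0 0 0 0"

```text
t: 30.9
eef_pos: [0.6351, 0.1782, 0.1172]
ee_rot: [3.138, -0.001, -1.582]
force: [-12.7, 1.3, 7.0]
width: 0.0003
gripper_force: 5.5
```

```bash
python3 - <<'E'
from h import *
p=shot('side'); h=cv2.cvtColor(p['color'],cv2.COLOR_RGB2HSV)
m=cv2.inRange(h,(0,170,60),(6,255,255))|cv2.inRange(h,(175,170,60),(180,255,255))
_,_,st,c=cv2.connectedComponentsWithStats(m)
print(proj(p,[.6605,.1755,.124]).round(),[(st[i,4],c[i].round(),ray(p,c[i],.124).round(4)) for i in range(1,len(c)) if st[i,4]>10])
E
```

```text
[[216. 235.]] [(np.int32(11), array([371., 159.]), array([ 0.4948, -0.1463,  0.124 ])), (np.int32(33), array([419., 182.]), array([ 0.3798, -0.1274,  0.124 ])), (np.int32(13), array([442., 236.]), array([ 0.2977, -0.0117,  0.124 ])), (np.int32(12), array([212., 238.]), array([0.6628, 0.1834, 0.124 ])), (np.int32(938), array([178., 280.]), array([0.656 , 0.2806, 0.124 ])), (np.int32(109), array([ 23., 396.]), array([0.7165, 0.5226, 0.124 ]))]
```

The force rose to 13 N with no further motion, so the lever is at its stop. I back off and rise clear.

Request:
servo_tool --pt "1 0 4 0 0 0 0" --pt "1 0 12 0 0 0 0" --pt "1 0 12 0 0 0 0" --pt "1 0 0 -30 0 0 0" --pt "1 0 0 -30 0 0 0" --pt "1 0 0 -30 0 0 0" --pt "1 0 0 -30 0 0 0" --pt "1 -25 20 0 0 0 0" --pt "1 -25 20 0 0 0 0" --pt "1 -25 20 0 0 0 0" --pt "1 -25 20 0 0 0 0" --pt "1 0 0 0 0 0 0" --pt "1 0 0 0 0 0 0"

```text
t: 32.03
eef_pos: [0.5304, 0.2815, 0.2383]
ee_rot: [-3.138, 0.002, -1.579]
force: [0.4, -0.2, 0.3]
width: 0.0005
gripper_force: 0.0
```

```bash
python3 - <<'E'
from h import *
s=arm.get_state(); print(s['eef_pos'].round(4),s['force'].round(1),s['t'])
p=shot('top'); t=shot('side')
im=np.hstack([cv2.resize(cv2.convertScaleAbs(x,alpha=1.7),(400,400),interpolation=cv2.INTER_CUBIC) for x in(p['color'][85:245,190:350],t['color'][170:310,190:330])])
cv2.imwrite('pics/fin.png',im[:,:,::-1])
print('expect ball',proj(p,[.6605,.1755,.124]).round(),proj(t,[.6605,.1755,.124]).round())
for q in('block','lock_ball','spare_block','orange_cup','red_jar','brayer'):print(q,find(p,q),find(t,q)[:1])
E
```

```text
[0.5304 0.2815 0.2383] [ 0.4 -0.2  0.3] 32.0333
expect ball [[226. 121.]] [[216. 235.]]
block [(0.97, array([0.347, 0.058, 0.023])), (0.77, array([0.566, 0.072, 0.064])), (0.7, array([0.614, 0.074, 0.206]))] [(0.81, array([0.541, 0.079, 0.062]))]
lock_ball [(0.8, array([0.639, 0.144, 0.126]))] []
spare_block [(0.62, array([ 0.501, -0.116,  0.021]))] [(0.91, array([ 0.501, -0.101,  0.026]))]
orange_cup [(0.75, array([ 0.666, -0.087,  0.043]))] []
red_jar [(0.79, array([0.671, 0.258, 0.097]))] [(0.77, array([0.656, 0.288, 0.028]))]
brayer [(0.64, array([0.526, 0.293, 0.032]))] [(0.59, array([0.529, 0.299, 0.035]))]
```

View pics/fin.png

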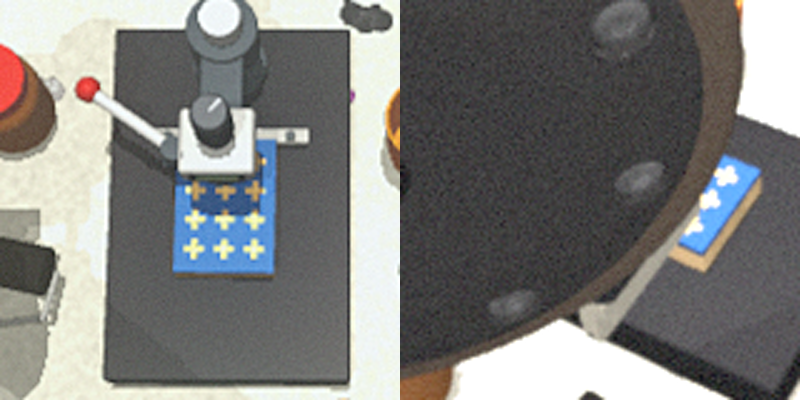

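The top view shows the block square and flush along the fence. The ball is at pixel (225,120) against (226,121) expected at the stop, and the other things have not moved. I hand in.

```bash
python3 -c "
from station import arm
print(arm.job_done())"
```

```text
the job is handed in; nothing more can be done
None
```

I handed the job in at about 32 s: the block is flush on the fence, the thimble was turned 5.4 rad clockwise (at least 2.5 rad of that worked out as ratchet slip), the lever is at its stop, and the camera checks show the other things where they were.

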